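# Space the bars of a sloped rack with a slotted spacer

### The job

Space the two sliding bars of the sloped rack with the slotted spacer: straddle the lower sliding bar with it, blue leg downhill, and slide it down until the blue leg meets the red bar. Then step the spacer over the upper sliding bar and bring that down in the same way until the blue leg meets the lower sliding bar, without shifting the lower one. Finally stand the spacer upright in the middle of its black rubber pad and let go, leaving the housing and the clamp block beside it where they are.

Things in the scene. Friction and masses are not known exactly. Their poses are not given: they have to be found in the camera images.
- stop_bar_top (a point): Red fixed bar at the low, robot-side end of the plywood board, which rises 30 degrees away from the robot; point: middle of its top face. Axes: x up the slope, y along the bar, z out of the board. 22 mm wide (x), 184 mm long (y), 20 mm high above the board; black end shoes with knobs 5 mm higher reach to y = +-108 mm. The board reaches 220 mm up the slope from here. Fixed.
- lower_bar_top (a point): Lower of two bare aluminium sliding bars, size and axes as the red bar; point: middle of its top face. Slides along the slope only, never turns, stays where left, about 8 N to push. Starts too far uphill. Properly set, its centre is 60 mm uphill of the red bar's (clear gap 38 mm).
- upper_bar_top (a point): Upper aluminium sliding bar, size and axes as the red bar; point: middle of its top face. Slides along the slope only, stays where left, about 4 N to push. Starts too far uphill, at least 33 mm clear of the lower one. Properly set, its centre is 60 mm uphill of the lower sliding bar's (clear gap 38 mm).
- spacer_center (a point): Loose slotted spacer, 70 (x) x 60 (y) x 82 mm high, 0.3 kg, standing on its pad; point: its centre, 41 mm above its underside. Axes: z up, x from the blue leg to the yellow leg; starts with blue on the robot's side, yaw within 0.6 rad. Bridge 26 to 38 mm above the underside, legs below it, black handle above it. In use x points up the slope, underside parallel to the board.
- spacer_leg (a point): Centre of the spacer's blue leg, 13 mm above the underside. Legs are 26 mm high, 60 mm wide in y. Blue leg: x = -35 to -7 mm from the spacer's centre; yellow leg: x = 25 to 35 mm; open slot between them 32 mm wide, middle at x = +9 mm. The yellow leg pushes the straddled bar; 28 mm blue leg plus 10 mm play in the slot make the 38 mm gap.
- spacer_handle (a point): Centre of the spacer's black handle block, 60 mm above its underside and 19 mm above its centre: 36 mm (x) by 44 mm (y), 38 to 82 mm above the underside. Grip it across the 36 mm (x), above the bridge; the tool then leans 30 degrees while the spacer is used on the board.
- pad_top (a point): Fixed black rubber pad on the bench, 90 x 90 mm, 6 mm thick, on which the spacer stands; point: centre of its top face.
- housing_center (a point): Bystander: grey cast aluminium housing half, 60 x 110 x 28 mm, lying loose behind the pad; its centre.
- block_a_center (a point): Bystander: small dark clamp block, 24 x 60 x 29 mm, lying loose at the front edge of the bench to the right of the pad; its centre.

How it is judged:
On the way, in this order (a step that is already met when the one before it is completed fails the run):
1. the spacer's blue leg stands in the gap against the red bar, with the lower sliding bar at its set gap (x of spacer_leg in the frame of stop_bar_top between 0.015 and 0.034 m and y of spacer_leg in the frame of stop_bar_top between -0.1 and 0.1 m and z of spacer_leg in the frame of stop_bar_top below 0.006 m and x of lower_bar_top in the frame of stop_bar_top between 0.057 and 0.063 m), for 0.1 s.
2. the spacer's blue leg stands in the gap against the lower sliding bar, with the upper sliding bar at its set gap (x of spacer_leg in the frame of lower_bar_top between 0.015 and 0.034 m and y of spacer_leg in the frame of lower_bar_top between -0.1 and 0.1 m and z of spacer_leg in the frame of lower_bar_top below 0.006 m and x of lower_bar_top in the frame of stop_bar_top between 0.057 and 0.063 m and x of upper_bar_top in the frame of lower_bar_top between 0.057 and 0.063 m), for 0.1 s.
At the end, for the whole second after the job is handed in: Both gaps (red bar to lower sliding bar, lower to upper sliding bar) are 38 mm within 3 mm (centres 60 mm apart), and the spacer stands upright (within 0.1 rad) on the pad, its centre within 35 mm of the pad's centre, released (x of lower_bar_top in the frame of stop_bar_top between 0.057 and 0.063 m and x of upper_bar_top in the frame of lower_bar_top between 0.057 and 0.063 m and horizontal distance between spacer_center and pad_top below 0.035 m and z of spacer_center in the frame of pad_top below 0.046 m and angle between spacer_center's own z axis and vertical below 0.1 rad and contact force between the fingers and anything else below 0.1 N); the robot touches nothing.
It fails at once if the cast aluminium housing half is shifted by more than 30 mm (distance of housing_center from where it was at the start of the episode above 0.03 m).
It fails at once if the clamp block at the front is shifted by more than 30 mm (distance of block_a_center from where it was at the start of the episode above 0.03 m).
It also fails if it takes over 58 s, if anything falls off the work surface, if the arm or the gripper's body presses on something with over 40 N, if the wrist force passes 120 N, or if a joint passes its speed limit or range.

### The arm

A 6-joint arm with a two-finger parallel gripper is mounted at the origin on a cart in front of the work surface, level with it; the furniture and walls round the work are solid. World frame = base frame: x ahead of the robot, y to its left, z up, the work surface at z = 0. Lengths are in m, angles in rad, forces in N, time in s.
With the tool pointing down it reaches from about 0.35 to 0.775 m from the base axis. Payload 7.3 kg.
Tool frame: the origin (TCP) lies between the finger pads; the fingertips stand 17 mm ahead of it and the grasp point (between the pads) lies 2 mm behind it; z points along the fingers, y is the direction in which the jaws open and shut (so a half turn about z gives the same grasp; the last joint's range is limited). The gripper opens to 92 mm and grips with 3 to 60 N. Pads are 19 mm wide; open, the fingers measure 130 mm over their backs; the gripper's body (75 mm by 190 mm) begins 47 mm behind the grasp point.
Start: joints at [-1.467, 0.342, 1.524, -0, 1.275, -0.146], TCP at [0.13, -0.509, 0.244] pointing down, gripper open.
Joint ranges: [-2.53, 2.53], [-0.77, 2.02], [0.04, 2.7], [-1, 4.14], [0.28, 2.66], [-3.11, 3.11]. Speed limits (rad/s): [2.57, 2.57, 3.14, 3.14, 3.14, 3.14].

### API

Orientations are given as a rotation vector (axis times angle).
In Python, from plant import manip, vision gives the robot as it stands. The module is installed in compiled form; this text tells all that it offers.
- The arm moves only by the shell command python3 -m inch 'ROWS'. ROWS is a JSON object of lists of equal length, an entry for each row: "gripper": the gripper's target within -1 to 1 (fully open at 1, half-way at 0, shut at -1); "slide": the shift along the world's x, y, z in m, a list of three; "twist": the turn, a rotation vector about the world's x, y, z in degrees, a list of three. In form: {"gripper": [gripper, ...], "slide": [[x, y, z], ...], "twist": [[wx, wy, wz], ...]}. A call has 1 to 5 rows; each row is the pose to reach, as a shift and turn from the pose commanded when the call began; what a row does not reach only later rows make up. A row lasts 1/12 s, in which the tool goes at most 41.7 mm and 7.16 degrees, less where a joint would pass 70% of its speed; a pose out of reach is approached as far as the arm can. A call with a gripper value outside its range is refused whole. The fingers move at their own pace and stop on an object; the grip force is fixed at half the most. Time passes only in rows, so rows that repeat a pose let the fingers close. It gives the time, the measured TCP pose, the force and the opening at its end, in the units of the state.
- manip.state(): the state, without advancing time (a new reading comes with each control period).
- vision.camera(name): name is "scene" or "top"; returns a dict with "frame" (384x512x3 uint8, blue, green, red), "fov_y" (degrees; the focal length in pixels is half the picture's height over the tangent of half this angle, whatever the lens; pixels are square), "cx", "cy" (the principal point, pixels), "k1" (the pictures are not rectified: a ray, as slopes to the right and down, at radius r is drawn at 1 + k1 r^2 times it, then the intrinsics apply), "origin" and "rotation" of the camera in the world. Camera axes: x right, y up, looking along -z (the intrinsics and any distortion apply to the point x, -y, -z); pixel columns grow to the right and rows downward; lengths in m; the calibration is good to about 2 mm. A picture is of the moment at which its call begins. There is no depth.
- manip.sign_off(): hands the job in, once; it reports no verdict.
The state is a dict: "time": time; "q": joint angles; "dq": joint speeds; "joint_efforts": joint torques, N m; "eef_pos": TCP position; "tcp_rot": TCP orientation; "force": force on the tool from outside, world axes, zero at the start; "ft_torque": the same for the moment, N m; "width": finger opening in m.
Only numpy, scipy, OpenCV 4.12 (cv2) and the standard library are available. Lean on these libraries where they do the work, as an engineer would, in place of code of your own. Each camera call takes 0.05 s, during which the arm holds its last target. There are 200 camera calls.

## Working session

There is one attempt and no reset: what is moved stays moved. The work goes in short steps, Python scripts to look and compute and a shell command to move; the robot and the scene stay as the last step left them, time stands still between calls to the robot, and variables do not carry over. Pictures are saved under pics/ and viewed, about 8 in all and at most 12, crops included, and the job is handed in when it is done.

```bash
mkdir -p pics
cat > h.py <<'E'
import numpy as np, cv2
from plant import manip, vision
def snap(n,f):
    c=vision.camera(n); cv2.imwrite('pics/'+f+'.png',c['frame']); np.save('pics/'+f+'.npy',c,allow_pickle=True); return c
def load(f): return np.load('pics/'+f+'.npy',allow_pickle=True).item()
def ray(c,u,v):
    f=c['frame'].shape[0]/2/np.tan(np.radians(c['fov_y'])/2)
    xd,yd=(u-c['cx'])/f,(v-c['cy'])/f; x,y=xd,yd
    for _ in range(30):
        s=1+c['k1']*(x*x+y*y); x,y=xd/s,yd/s
    d=np.array(c['rotation']).reshape(3,3)@np.array([x,-y,-1.]); return np.array(c['origin']),d/np.linalg.norm(d)
def proj(c,P):
    f=c['frame'].shape[0]/2/np.tan(np.radians(c['fov_y'])/2)
    p=np.array(c['rotation']).reshape(3,3).T@(np.array(P)-np.array(c['origin'])); x,y=p[0]/-p[2],-p[1]/-p[2]
    s=1+c['k1']*(x*x+y*y); return np.array([c['cx']+f*x*s,c['cy']+f*y*s])
def onz(c,u,v,z):
    o,d=ray(c,u,v); return o+d*(z-o[2])/d[2]
def onplane(c,u,v,p,n):
    o,d=ray(c,u,v); return o+d*((np.array(p)-o)@n)/(d@n)
def tri(c1,a,c2,b):
    o1,d1=ray(c1,*a); o2,d2=ray(c2,*b)
    t=np.linalg.lstsq(np.c_[d1,-d2],o2-o1,rcond=None)[0]; p,q=o1+d1*t[0],o2+d2*t[1]
    return (p+q)/2,np.linalg.norm(p-q)
E
python3 - <<'E'
from h import *
for n in('scene','top'):
    c=snap(n,n+'0'); print(n,c['fov_y'],c['cx'],c['cy'],c['k1'],c['origin'],np.array(c['rotation']).round(3).tolist())
s=manip.state(); print(s)
a,b=load('scene0')['frame'],load('top0')['frame']
cv2.imwrite('pics/s0.png',cv2.resize(a,(800,600),interpolation=cv2.INTER_CUBIC));cv2.imwrite('pics/t0.png',cv2.resize(b,(800,600),interpolation=cv2.INTER_CUBIC))
E
```

```text
scene 48.126352908491086 259.7819002093164 197.535208325499 0.04914700697782221 [0.20620055 0.58730598 0.81163496] [0.314, -0.935, -2.383]
top 42.110580279976745 255.27183625726985 190.80819794705863 -0.07307067575805319 [0.43701986 0.04145092 1.21437933] [0.096, -0.126, -1.546]
{'time': 0.1, 'q': array([-1.46701208e+00,  3.42657604e-01,  1.52489176e+00,  4.00789221e-05,
        1.27541491e+00, -1.46014769e-01]), 'dq': array([ 0.00014173, -0.00158199, -0.00208901,  0.00213147,  0.00064264,
       -0.00132978]), 'joint_efforts': array([ 9.82642814e-04, -4.32003880e+01, -2.44694638e+01,  7.19205779e-02,
        5.26048732e-02, -4.66094934e-05]), 'eef_pos': array([ 0.12977571, -0.50836744,  0.24312246]), 'tcp_rot': array([-3.11576271e+00, -3.91175042e-01, -1.05647276e-04]), 'force': array([-0.15361741,  0.03361265,  0.75092504]), 'ft_torque': array([0.01601909, 0.0237814 , 0.03570616]), 'width': 0.09186320625722538}
```

View pics/s0.png

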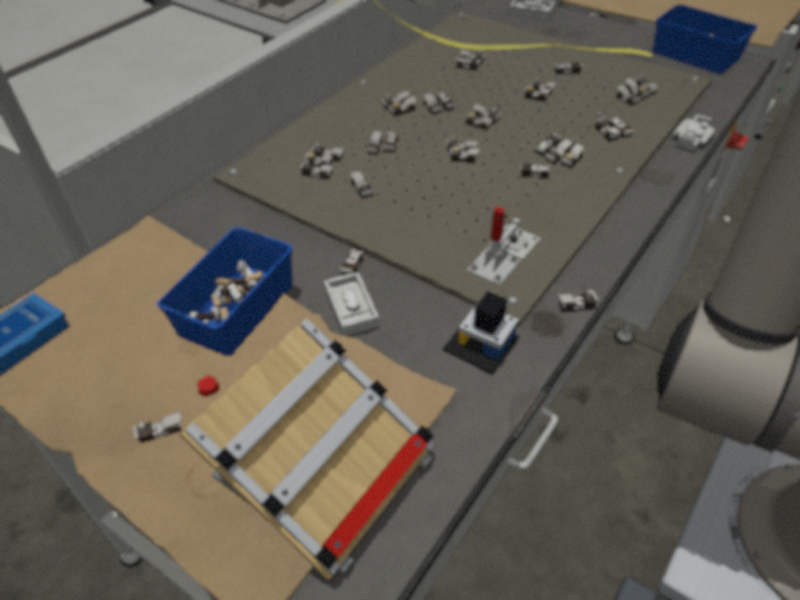

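View pics/t0.png

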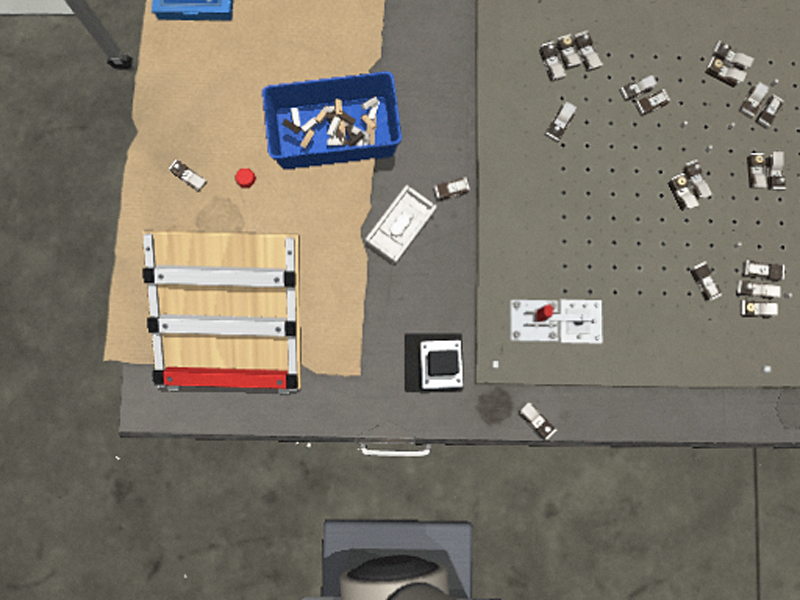

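```bash
sed -i "s/np.array(c\['rotation'\]).reshape(3,3)/cv2.Rodrigues(np.array(c['rotation']))[0]/" h.py
python3 - <<'E'
from h import *
s,t=load('scene0')['frame'],load('top0')['frame']
# rack crops x4 : top x 85..200,y 140..255 ; scene x 110..290, y 195..375 ; spacer
def crop(im,x,y,w,h,k): return cv2.resize(im[y:y+h,x:x+w],None,fx=k,fy=k,interpolation=cv2.INTER_CUBIC)
A=np.zeros((600,800,3),np.uint8)
A[:360,:400]=crop(t,90,150,100,90,4); 
A[:360,400:]=crop(s,170,245,0+133,120,3)[:, :400] if 0 else cv2.resize(s[200:380,110:290],(400,360))
A[360:,:300]=crop(t,255,210,50,40,6); A[360:,300:600]=crop(s,280,185,60,48,5)
cv2.imwrite('pics/c1.png',A)
hsv=cv2.cvtColor(t,cv2.COLOR_BGR2HSV)
for n in('scene0','top0'):
    c=load(n); hsv=cv2.cvtColor(c['frame'],cv2.COLOR_BGR2HSV)
    m=(((hsv[...,0]<8)|(hsv[...,0]>172))&(hsv[...,1]>150)&(hsv[...,2]>60)).astype(np.uint8)
    cs=max(cv2.findContours(m,0,2)[0],key=cv2.contourArea)
    print(n,'red',cv2.boxPoints(cv2.minAreaRect(cs)).round(1).tolist(),cv2.approxPolyDP(cs,2,True)[:,0].tolist())
E
```

```text
scene0 red [[206.10000610351562, 348.8999938964844], [264.79998779296875, 275.5], [274.79998779296875, 283.5], [216.10000610351562, 356.8999938964844]] [[268, 278], [262, 280], [207, 348], [215, 356], [270, 288], [272, 282]]
top0 red [[103.80000305175781, 246.0], [104.0999984741211, 234.10000610351562], [183.3000030517578, 236.39999389648438], [183.0, 248.3000030517578]] [[104, 238], [106, 246], [183, 247], [183, 237], [106, 235]]
```

View pics/c1.png

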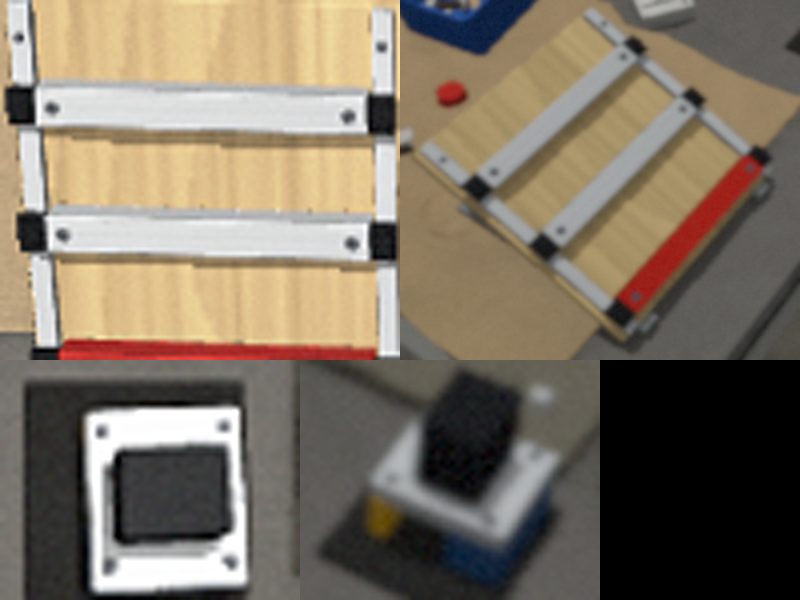

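Run:
```python
from h import *
S,T=load('scene0'),load('top0')
S0=lambda u,v:(110+(u+.5)/2.2222-.5,200+(v+.5)/2.-.5) if 0 else (110+(u+.5)*180/400-.5,200+(v+.5)*180/360-.5)
T0=lambda u,v:(90+(u+.5)/4-.5,150+(v+.5)/4-.5)
def ref(c,p,r=3):
    g=cv2.cvtColor(c['frame'],cv2.COLOR_BGR2GRAY).astype(float); x,y=map(int,np.round(p)); w=g[y-r:y+r+1,x-r:x+r+1]
    w=np.clip(np.median(w)-15-w,0,None); 
    if w.sum()==0: return p
    Y,X=np.mgrid[y-r:y+r+1,x-r:x+r+1]; return ((X*w).sum()/w.sum(),(Y*w).sum()/w.sum())
B={'uL':((53,108),(495,172)),'uR':((348,116),(624,57)),'lL':((63,235),(561,231)),'lR':((351,243),(683,108))}
P={}
for k,(t,s) in B.items():
    a,b=T0(*t),S0(*s); a2=ref(T,a);b2=ref(S,b,2); P[k],e=tri(T,a2,S,b2); print(k,np.round(a,1),np.round(a2,1),np.round(b,1),np.round(b2,1),P[k].round(4),round(e,4))
u=(P['uL']+P['uR'])/2; l=(P['lL']+P['lR'])/2; d=u-l
print('mid u,l',u.round(4),l.round(4),'dist',np.linalg.norm(d),'slope',np.degrees(np.arctan2(d[2],np.hypot(d[0],d[1]))),'yaw',np.degrees(np.arctan2(d[1],d[0])))
for k in 'ul':
    v=P[k+'L']-P[k+'R']; print('bar dir yaw',np.degrees(np.arctan2(-v[0],v[1])),'len',np.linalg.norm(v),'dz',v[2])
# red bar bolts from view
for t,s in (((168.5,378.5),None),):pass
g=cv2.cvtColor(T['frame'],cv2.COLOR_BGR2HSV)
# red top face mask by brightness rows profile
for x in (115,145,175): print(x,T['frame'][230:252,x].tolist())
# spacer: white plate in top
hsv=cv2.cvtColor(T['frame'],cv2.COLOR_BGR2HSV)
m=np.zeros(hsv.shape[:2],np.uint8); R=(slice(205,260),slice(255,310))
m[R]=((hsv[...,2]>150)&(hsv[...,1]<50))[R]
cs=max(cv2.findContours(m,0,2)[0],key=cv2.contourArea); r=cv2.minAreaRect(cs); 
pts=np.array([onz(T,*p,.044) for p in cv2.boxPoints(r)]); print('plate',pts.round(4).tolist(),pts.mean(0).round(4),[np.linalg.norm(pts[i]-pts[i-1]).round(4) for i in range(4)])
m2=np.zeros_like(m); x,y,w,h=cv2.boundingRect(cs); m2[y+4:y+h-4,x+4:x+w-4]=(hsv[y+4:y+h-4,x+4:x+w-4,2]<80)
cs=max(cv2.findContours(m2,0,2)[0],key=cv2.contourArea); r=cv2.minAreaRect(cs)
q=np.array([onz(T,*p,.088) for p in cv2.boxPoints(r)]); print('handle',q.round(4).tolist(),q.mean(0).round(4),[np.linalg.norm(q[i]-q[i-1]).round(4) for i in range(4)])
m3=np.zeros_like(m); m3[205:262,250:310]=(hsv[205:262,250:310,2]<55); m3|=m
m3[:,:250]=0
cs=max(cv2.findContours(m3,0,2)[0],key=cv2.contourArea); r=cv2.minAreaRect(cs)
q=np.array([onz(T,*p,.006) for p in cv2.boxPoints(r)]); print('pad',q.round(4).tolist(),q.mean(0).round(4),[np.linalg.norm(q[i]-q[i-1]).round(4) for i in range(4)])
```

```text
uL [102.9 176.6] [102.5 176.6] [332.5 285.8] [332.5 285.8] [0.4443 0.2881 0.3305] 0.2733
uR [176.6 178.6] [176.6 178.7] [390.5 228.2] [390.5 228.2] [0.429 0.162 0.35 ] 0.2955
lL [105.4 208.4] [105.2 208.3] [362.2 315.2] [362.2 315.2] [0.3929 0.2938 0.3107] 0.2679
lR [177.4 210.4] [177.5 210.5] [417.1 253.8] [417.1 253.8] [0.3803 0.1677 0.3265] 0.2886
mid u,l [0.4367 0.2251 0.3402] [0.3866 0.2308 0.3186] dist 0.054820727286404185 slope 23.20043119134614 yaw -6.509136148788415
bar dir yaw -6.932060722995073 len 0.12851363419385198 dz -0.019459368192107973
bar dir yaw -5.713209494011327 len 0.12770898074231207 dz -0.01580917595385628
115 [[146, 202, 229], [150, 204, 230], [149, 203, 229], [145, 203, 230], [158, 219, 237], [39, 43, 162], [42, 46, 168], [39, 41, 162], [49, 54, 196], [51, 56, 198], [50, 54, 202], [50, 54, 202], [49, 56, 202], [56, 56, 202], [49, 55, 202], [45, 50, 200], [51, 56, 185], [65, 64, 51], [64, 66, 63], [65, 66, 67], [74, 79, 80], [113, 119, 124]]
145 [[132, 183, 218], [134, 185, 218], [136, 188, 220], [134, 186, 218], [139, 192, 222], [129, 172, 221], [54, 65, 17
[... 521 characters left out ...]
 53, 128], [68, 72, 75], [73, 74, 74], [72, 74, 75]]
plate [[0.5404, -0.0128, 0.044], [0.5417, -0.0742, 0.044], [0.4713, -0.0749, 0.044], [0.4701, -0.014, 0.044]] [ 0.5058 -0.044   0.044 ] [np.float64(0.0703), np.float64(0.0614), np.float64(0.0704), np.float64(0.0609)]
handle [[0.5208, -0.0201, 0.088], [0.5217, -0.0609, 0.088], [0.4878, -0.0613, 0.088], [0.487, -0.0207, 0.088]] [ 0.5043 -0.0408  0.088 ] [np.float64(0.0338), np.float64(0.0408), np.float64(0.0339), np.float64(0.0407)]
pad [[0.5529, 0.0099, 0.006], [0.5549, -0.0779, 0.006], [0.4676, -0.0787, 0.006], [0.4658, 0.0082, 0.006]] [ 0.5103 -0.0346  0.006 ] [np.float64(0.0871), np.float64(0.0878), np.float64(0.0873), np.float64(0.087)]
```

Run:
```python
from h import *
S,T=load('scene0'),load('top0')
S0=lambda u,v:(110+(u-400+.5)*180/400-.5,200+(v+.5)*180/360-.5)
T0=lambda u,v:(90+(u+.5)/4-.5,150+(v+.5)/4-.5)
def ref(c,p,r):
    g=cv2.cvtColor(c['frame'],cv2.COLOR_BGR2GRAY).astype(float); x,y=map(int,np.round(p)); w=g[y-r:y+r+1,x-r:x+r+1]
    w=np.clip(np.median(w)-12-w,0,None)
    if w.sum()==0: return p
    Y,X=np.mgrid[y-r:y+r+1,x-r:x+r+1]; return ((X*w).sum()/w.sum(),(Y*w).sum()/w.sum())
B={'uL':((53,108),(495,172)),'uR':((348,116),(624,57)),'lL':((63,235),(561,231)),'lR':((351,243),(683,108)),'rL':((4*(168.5/1.5625-90),4*(379.5/1.5625-150)),(636,296)),'rR':((4*(286/1.5625-90),4*(381/1.5625-150)),(749,168))}
P={}
for k,(t,s) in B.items():
    a,b=T0(*t),S0(*s); a2=ref(T,a,2);b2=ref(S,b,2) if k[0]!='r' else b; P[k],e=tri(T,a2,S,b2); print(k,np.round(a,1),np.round(a2,1),np.round(b,1),np.round(b2,1),P[k].round(4),round(e,4))
u,l,r=[(P[k+'L']+P[k+'R'])/2 for k in 'ulr']
for d in (u-l,l-r,u-r): print('dist',np.linalg.norm(d).round(4),'slope',np.degrees(np.arctan2(d[2],np.hypot(d[0],d[1]))).round(2),'yaw',np.degrees(np.arctan2(d[1],d[0])).round(2))
print(u.round(4),l.round(4),r.round(4))
for k in 'ulr':
    v=P[k+'L']-P[k+'R']; print('bar dir yaw',np.degrees(np.arctan2(-v[0],v[1])).round(2),'len',np.linalg.norm(v).round(4),'dz',v[2].round(4))
# red bar edges in top: sub-edges on a plane guess
```

```text
uL [102.9 176.6] [102.5 176.6] [152.5 285.8] [151.9 285.6] [0.6164 0.3607 0.1296] 0.0015
uR [176.6 178.6] [176.6 178.8] [210.5 228.2] [210.1 227.9] [0.6154 0.1964 0.1295] 0.0016
lL [105.4 208.4] [105.1 208.3] [182.2 315.2] [182.  314.9] [0.55   0.3612 0.0918] 0.0012
lR [177.4 210.4] [177.5 210.5] [237.1 253.8] [236.8 254.1] [0.5492 0.1968 0.0912] 0.0015
rL [107.5 242.5] [107.8 241. ] [215.9 347.8] [215.9 347.8] [0.4767 0.3618 0.0486] 0.0019
rR [182.7 243.5] [183. 242.] [266.8 283.8] [266.8 283.8] [0.4806 0.189  0.0312] 0.0013
dist 0.0764 slope 29.86 yaw -0.35
dist 0.0878 slope 35.99 yaw 2.93
dist 0.1639 slope 33.15 yaw 1.34
[0.6159 0.2786 0.1296] [0.5496 0.279  0.0915] [0.4786 0.2754 0.0399]
bar dir yaw -0.35 len 0.1643 dz 0.0002
bar dir yaw -0.29 len 0.1645 dz 0.0005
bar dir yaw 1.32 len 0.1737 dz 0.0175
```

Run:
```python
from h import *
T=load('top0'); n=np.array([-.5,0,.866]); ux=np.array([.866,0,.5]); l=np.array([.5496,.279,.0915])
f=T['frame'].astype(float)
for x in (112,120,145,170,178):
    R=cv2.GaussianBlur(f,(3,1),0)[228:254,x]
    red=R[:,2]-R[:,1]; 
    bot=[i for i in range(10,25) if red[i]>75>=red[i+1]]; i=bot[0]; vb=228+i+(red[i]-75)/(red[i]-red[i+1])
    i=np.argmax(np.diff(R[5:16,2]*(red[5:16]>80)*1.0)[2:])+7; vt=228+i+.5
    print(x,vt,vb,[round(float((onplane(T,x,v,l,n)-l)@ux),4) for v in (vt,vb)])
# aluminium bars edges: gray profile
g=cv2.cvtColor(T['frame'],cv2.COLOR_BGR2GRAY)
for x in (125,150): print(x,g[168:190,x].tolist(),g[200:222,x].tolist())
s=manip.state(); print(cv2.Rodrigues(s['tcp_rot'])[0].round(3))
```

```text
112 237.5 246.2608695652174 [-0.0739, -0.0969]
120 238.5 246.5160390516039 [-0.076, -0.0971]
145 235.5 247.29425837320574 [-0.0665, -0.0974]
170 236.5 247.70877944325483 [-0.0676, -0.0969]
178 236.5 242.82178217821783 [-0.0671, -0.0836]
125 [198, 196, 190, 184, 203, 220, 223, 225, 224, 219, 224, 223, 221, 202, 150, 125, 125, 120, 178, 191, 191, 192] [190, 192, 183, 182, 208, 221, 223, 224, 222, 222, 226, 225, 226, 131, 118, 123, 188, 197, 195, 193, 197, 196]
150 [197, 198, 194, 188, 177, 220, 220, 216, 220, 219, 221, 222, 222, 222, 177, 134, 133, 129, 127, 183, 204, 201] [202, 204, 195, 181, 178, 226, 223, 220, 223, 218, 224, 221, 222, 235, 150, 124, 125, 191, 194, 197, 196, 195]
[[ 0.969  0.247 -0.   ]
 [ 0.247 -0.969  0.001]
 [ 0.    -0.001 -1.   ]]
```

```bash
A='python3 -m inch'
for i in 1 2 3; do python3 -m inch '{"gripper":[1,1,1,1,1],"slide":[[0.019,0.023,0],[0.038,0.047,0],[0.056,0.070,0],[0.075,0.093,0],[0.094,0.117,0]],"twist":[[0,0,3.8],[0,0,7.6],[0,0,11.4],[0,0,15.2],[0,0,18.9]]}' | tail -c 300; done
python3 -m inch '{"gripper":[1,1,1,1,1],"slide":[[0.019,0.023,0],[0.038,0.047,0],[0.056,0.070,0],[0.075,0.093,-0.02],[0.093,0.116,-0.04]],"twist":[[0,0,3.8],[0,0,7.6],[0,0,11.4],[0,0,15.2],[0,0,19.0]]}'
python3 -m inch '{"gripper":[1],"slide":[[0,0,0]],"twist":[[0,0,0]]}'
python3 -c "
from h import *
s=manip.state();print(cv2.Rodrigues(s['tcp_rot'])[0].round(4),s['q'])"
```

```text
time: 0.52
eef_pos: [0.2243, -0.3904, 0.2434]
tcp_rot: [-3.009, -0.902, -0.0]
force: [0.2, -0.3, 0.2]
width: 0.0919
time: 0.93
eef_pos: [0.3183, -0.2734, 0.2436]
tcp_rot: [-2.82, -1.384, 0.0]
force: [0.6, -0.2, 1.0]
width: 0.0919
time: 1.35
eef_pos: [0.4124, -0.1564, 0.2436]
tcp_rot: [-2.554, -1.829, 0.0]
force: [0.4, -1.1, -1.0]
width: 0.0919
time: 1.77
eef_pos: [0.5062, -0.0405, 0.2039]
tcp_rot: [2.216, 2.224, 0.002]
force: [1.2, -0.1, -0.4]
width: 0.0921
time: 1.85
eef_pos: [0.5051, -0.0378, 0.1999]
tcp_rot: [-2.21, -2.225, 0.003]
force: [-1.9, 0.4, -0.4]
width: 0.0916
[[-0.0068  1.     -0.0051]
 [ 1.      0.0068  0.0028]
 [ 0.0028 -0.0051 -1.    ]] [-0.22714836  0.35209376  1.63830008  0.00168425  1.15676918 -0.2346269 ]
```

```bash
python3 -m inch '{"gripper":[1,1,1,1,1],"slide":[[0,0,-0.025],[0,0,-0.05],[0,0,-0.075],[0,0,-0.1],[0,0,-0.1]],"twist":[[0,0,0],[0,0,0],[0,0,0],[0,0,0],[0,0,0]]}'
python3 -m inch '{"gripper":[1,1],"slide":[[0,0,0],[0,0,0]],"twist":[[0,0,0],[0,0,0]]}'
```

```text
time: 2.27
eef_pos: [0.5017, -0.0414, 0.0998]
tcp_rot: [-2.217, -2.216, 0.007]
force: [-0.9, 1.2, -0.3]
width: 0.0917
time: 2.43
eef_pos: [0.5055, -0.0421, 0.105]
tcp_rot: [2.221, 2.22, 0.001]
force: [0.5, -0.5, 0.2]
width: 0.0916
```

```bash
python3 -m inch '{"gripper":[1,1,1,1],"slide":[[0,0,-0.018],[0,0,-0.036],[0,0,-0.036],[0,0,-0.036]],"twist":[[0,0,0],[0,0,0],[0,0,0],[0,0,0]]}'
python3 -m inch '{"gripper":[-1,-1,-1,-1,-1],"slide":[[0,0,0],[0,0,0],[0,0,0],[0,0,0],[0,0,0]],"twist":[[0,0,0],[0,0,0],[0,0,0],[0,0,0],[0,0,0]]}'
python3 -m inch '{"gripper":[-1,-1,-1,-1],"slide":[[0,0,0],[0,0,0],[0,0,0],[0,0,0]],"twist":[[0,0,0],[0,0,0],[0,0,0],[0,0,0]]}'
python3 -c "
from h import *
s=manip.state();print(cv2.Rodrigues(s['tcp_rot'])[0].round(4),s['eef_pos'],s['width'])"
```

```text
time: 2.77
eef_pos: [0.5052, -0.0419, 0.0688]
tcp_rot: [2.221, 2.221, 0.001]
force: [0.6, 0.8, 0.4]
width: 0.0923
time: 3.18
eef_pos: [0.505, -0.0417, 0.0682]
tcp_rot: [2.221, 2.221, 0.001]
force: [0.2, 0.3, -0.3]
width: 0.0633
time: 3.52
eef_pos: [0.5051, -0.0418, 0.0678]
tcp_rot: [2.221, 2.221, 0.001]
force: [-0.2, -0.5, -1.2]
width: 0.0363
[[-2.e-04  1.e+00  8.e-04]
 [ 1.e+00  2.e-04 -1.e-04]
 [-1.e-04  8.e-04 -1.e+00]] [ 0.50510827 -0.04178713  0.06780447] 0.03632254190849903
```

```bash
python3 -m inch '{"gripper":[-1,-1,-1,-1,-1],"slide":[[0,0,0],[0,0,0.02],[0,0,0.06],[0,0,0.1],[0,0,0.14]],"twist":[[0,0,0],[0,0,0],[0,0,0],[0,0,0],[0,0,0]]}'
python3 -m inch '{"gripper":[-1,-1,-1,-1,-1],"slide":[[0,0.02,0.03],[0,0.05,0.04],[0,0.085,0.042],[0,0.12,0.042],[0,0.155,0.042]],"twist":[[0,0,0],[0,0,0],[0,0,0],[0,-3,0],[0,-6,0]]}'
python3 -m inch '{"gripper":[-1,-1,-1,-1,-1],"slide":[[0,0.035,0],[0,0.07,0],[0,0.105,0],[0,0.14,0],[0,0.166,0]],"twist":[[0,-5,0],[0,-10,0],[0,-15,0],[0,-20,0],[0,-24,0]]}'
python3 -m inch '{"gripper":[-1,-1,-1],"slide":[[0,0,0],[0,0,0],[0,0,0]],"twist":[[0,0,0],[0,0,0],[0,0,0]]}'
python3 - <<'E'
from h import *
s=manip.state();print(cv2.Rodrigues(s['tcp_rot'])[0].round(4),s['eef_pos'],s['q'])
a,b=snap('scene','s1')['frame'],snap('top','t1')['frame']
A=np.hstack([cv2.resize(a[150:384,110:310],(400,468)),cv2.resize(b[100:300,60:260],(400,468))]);cv2.imwrite('pics/c2.png',A)
E
```

```text
time: 3.93
eef_pos: [0.5038, -0.0415, 0.2086]
tcp_rot: [-2.22, -2.22, 0.002]
force: [1.1, -0.4, -3.8]
width: 0.0361
time: 4.35
eef_pos: [0.5047, 0.1146, 0.2495]
tcp_rot: [2.168, 2.166, 0.116]
force: [0.4, 0.5, -2.6]
width: 0.0366
time: 4.77
eef_pos: [0.5033, 0.2818, 0.2494]
tcp_rot: [1.924, 1.928, 0.521]
force: [0.4, -0.7, -1.3]
width: 0.0362
time: 5.02
eef_pos: [0.5044, 0.2789, 0.2491]
tcp_rot: [1.927, 1.929, 0.513]
force: [0.1, -0.5, -2.7]
width: 0.0364
[[-5.000e-04  8.671e-01  4.981e-01]
 [ 1.000e+00  1.100e-03 -9.000e-04]
 [-1.300e-03  4.980e-01 -8.671e-01]] [0.50436355 0.27886182 0.24910985] [ 0.49696479  0.24186798  1.77021619 -0.37954834  0.69845708  0.73509072]
```

View pics/c2.png

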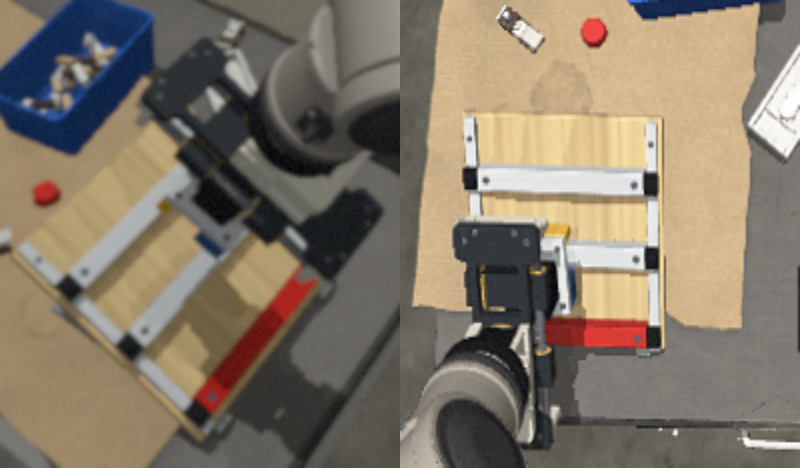

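```bash
python3 -m inch '{"gripper":[-1,-1,-1,-1,-1],"slide":[[-0.002,0,-0.022],[-0.004,0,-0.044],[-0.005,0,-0.066],[-0.007,0,-0.087],[-0.007,0,-0.087]],"twist":[[0,0,0],[0,0,0],[0,0,0],[0,0,0],[0,0,0]]}'
python3 -m inch '{"gripper":[-1,-1,-1,-1,-1],"slide":[[0,0,0],[0,0,0],[0.003,0,-0.0052],[0.006,0,-0.0104],[0.009,0,-0.0156]],"twist":[[0,0,0],[0,0,0],[0,0,0],[0,0,0],[0,0,0]]}'
python3 - <<'E'
from h import *
s=manip.state();print(s['eef_pos'])
a,b=snap('scene','s2')['frame'],snap('top','t2')['frame']
A=np.hstack([cv2.resize(a[220:370,150:290],(400,430),interpolation=2),cv2.resize(b[160:260,130:230],(400,430),interpolation=2)]);cv2.imwrite('pics/c3.png',A)
E
```

```text
time: 5.53
eef_pos: [0.4962, 0.2765, 0.1585]
tcp_rot: [1.931, 1.928, 0.504]
force: [-1.1, -2.0, -2.9]
width: 0.0363
time: 5.95
eef_pos: [0.5077, 0.2794, 0.1477]
tcp_rot: [1.926, 1.926, 0.519]
force: [0.5, -1.0, -2.7]
width: 0.0368
[0.50766246 0.27943056 0.14773036]
```

View pics/c3.png

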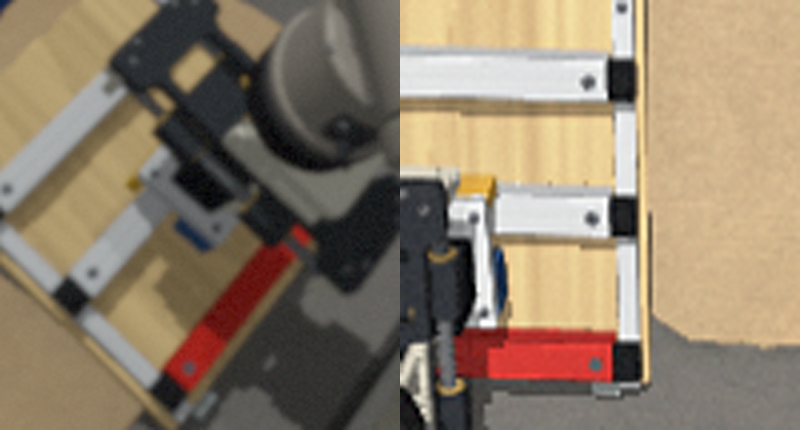

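```bash
for i in 1 2; do python3 -m inch '{"gripper":[-1,-1,-1,-1],"slide":[[0.0015,0,-0.0026],[0.003,0,-0.0052],[0.0045,0,-0.0078],[0.0055,0,-0.0095]],"twist":[[0,0,0],[0,0,0],[0,0,0],[0,0,0]]}'; done
python3 -m inch '{"gripper":[-1,-1],"slide":[[0,0,0],[0,0,0]],"twist":[[0,0,0],[0,0,0]]}'
```

```text
time: 6.38
eef_pos: [0.5124, 0.2793, 0.1373]
tcp_rot: [1.927, 1.927, 0.516]
force: [-0.3, -1.0, -2.9]
width: 0.0367
time: 6.72
eef_pos: [0.5179, 0.2792, 0.1277]
tcp_rot: [1.927, 1.927, 0.516]
force: [0.2, 0.5, -2.3]
width: 0.0365
time: 6.88
eef_pos: [0.5178, 0.2792, 0.128]
tcp_rot: [1.927, 1.927, 0.516]
force: [0.4, 0.2, -2.4]
width: 0.0363
```

```bash
for i in 1 2; do python3 -m inch '{"gripper":[-1,-1,-1,-1,-1],"slide":[[-0.0022,0,-0.00125],[-0.0043,0,-0.0025],[-0.0065,0,-0.00375],[-0.0087,0,-0.005],[-0.0104,0,-0.006]],"twist":[[0,0,0],[0,0,0],[0,0,0],[0,0,0],[0,0,0]]}'|egrep 'pos|force'; done
for i in 1 2; do python3 -m inch '{"gripper":[-1,-1],"slide":[[-0.0009,0,-0.0005],[-0.0017,0,-0.001]],"twist":[[0,0,0],[0,0,0]]}'|egrep 'pos|force'; done
```

```text
eef_pos: [0.5092, 0.2798, 0.1237]
force: [7.8, -1.2, -2.1]
eef_pos: [0.4989, 0.2799, 0.1178]
force: [8.2, -1.2, -1.0]
eef_pos: [0.4972, 0.2799, 0.1168]
force: [8.7, -2.1, -1.9]
eef_pos: [0.4956, 0.2799, 0.1158]
force: [7.2, -0.9, -0.7]
```

```bash
for i in 1 2 3; do python3 -m inch '{"gripper":[-1,-1],"slide":[[-0.0009,0,-0.0005],[-0.0009,0,-0.0005]],"twist":[[0,0,0],[0,0,0]]}'|egrep 'pos|force'; done
```

```text
eef_pos: [0.4945, 0.2799, 0.1152]
force: [7.3, -1.4, -1.4]
eef_pos: [0.4936, 0.2799, 0.1147]
force: [7.8, -1.1, -0.7]
eef_pos: [0.4927, 0.2799, 0.1142]
force: [6.8, -1.0, -1.8]
```

```bash
for i in 1 2 3; do python3 -m inch '{"gripper":[-1,-1],"slide":[[-0.0009,0,-0.0005],[-0.0009,0,-0.0005]],"twist":[[0,0,0],[0,0,0]]}'|egrep 'pos|force'; done
```

```text
eef_pos: [0.4919, 0.2799, 0.1138]
force: [7.6, -1.5, -1.4]
eef_pos: [0.4916, 0.28, 0.1137]
force: [9.4, -2.0, -1.7]
eef_pos: [0.4913, 0.2801, 0.1137]
force: [12.0, -2.6, -0.7]
```

```bash
for i in 1 2; do python3 -m inch '{"gripper":[-1,-1],"slide":[[-0.0009,0,-0.0005],[-0.0009,0,-0.0005]],"twist":[[0,0,0],[0,0,0]]}'|egrep 'pos|force'; done
python3 - <<'E'
from h import *
s=manip.state();print(s['eef_pos'],s['tcp_rot'],s['width'])
a,b=snap('scene','s3')['frame'],snap('top','t3')['frame']
A=np.hstack([cv2.resize(a[220:370,150:290],(400,430),interpolation=2),cv2.resize(b[160:260,130:230],(400,430),interpolation=2)]);cv2.imwrite('pics/c4.png',A)
E
```

```text
eef_pos: [0.4911, 0.2801, 0.1137]
force: [13.3, -2.8, 0.5]
eef_pos: [0.4908, 0.2802, 0.1137]
force: [14.7, -4.3, 1.7]
[0.49081877 0.2802065  0.11373513] [1.9234765  1.92164478 0.52765828] 0.0357918653565454
```

View pics/c4.png

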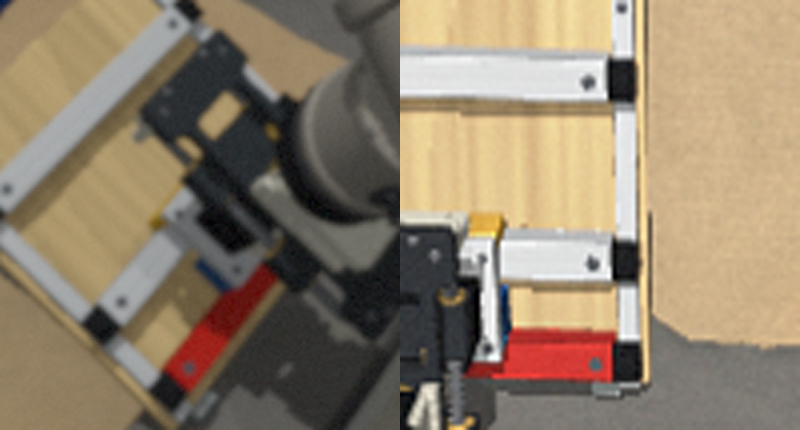

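Run:
```python
from h import *
T=load('t3'); n=np.array([-.5,0,.866]); ux=np.array([.866,0,.5]); l=np.array([.5496,.279,.0915])
def ref(c,p,r=2):
    g=c['frame'][...,2].astype(float); x,y=map(int,np.round(p)); w=g[y-r:y+r+1,x-r:x+r+1]
    w=np.clip(np.median(w)-12-w,0,None); Y,X=np.mgrid[y-r:y+r+1,x-r:x+r+1]; return ((X*w).sum()/w.sum(),(Y*w).sum()/w.sum())
p=lambda u,v:(130+(u-400+.5)/4-.5,160+(v+.5)/4.3-.5)
for k,(u,v) in dict(up=(587,82),low=(593,263),red=(596,364)).items():
    a=ref(T,p(u,v)); print(k,np.round(a,2),((onplane(T,*a,l,n)-l)@ux+.0862).round(4))
```

```text
up [176.62 178.82] 0.1614
low [177.73 220.96] 0.0588
red [178.37 244.26] -0.0011
```

```bash
python3 -m inch '{"gripper":[-1,-1,-1,-1,-1],"slide":[[0.002,0,0.0012],[0.004,0,0.0023],[0.006,0,0.0035],[0.008,0,0.0046],[0.008,0,0.0046]],"twist":[[0,0,0],[0,0,0],[0,0,0],[0,0,0],[0,0,0]]}'
python3 -m inch '{"gripper":[-1],"slide":[[0,0,0]],"twist":[[0,0,0]]}'
```

```text
time: 9.9
eef_pos: [0.4942, 0.2792, 0.1146]
tcp_rot: [1.927, 1.927, 0.516]
force: [-0.3, 0.2, -2.5]
width: 0.0358
time: 9.98
eef_pos: [0.494, 0.2792, 0.1144]
tcp_rot: [1.927, 1.927, 0.515]
force: [-0.6, -0.4, -2.5]
width: 0.0361
```

```bash
python3 -m inch '{"gripper":[-1,-1,-1,-1,-1],"slide":[[0.0017,0,0.001],[0.0017,0,0.001],[-0.0033,0,0.0097],[-0.0083,0,0.0183],[-0.0183,0,0.0356]],"twist":[[0,0,0],[0,0,0],[0,0,0],[0,0,0],[0,0,0]]}'
python3 -m inch '{"gripper":[-1,-1,-1,-1,-1],"slide":[[-0.005,0,0.0087],[0.017,0,0.022],[0.039,0,0.034],[0.061,0,0.047],[0.0838,0,0.06]],"twist":[[0,0,0],[0,0,0],[0,0,0],[0,0,0],[0,0,0]]}'
python3 -m inch '{"gripper":[-1,-1,-1],"slide":[[0,0,0],[0,0,0],[0,0,0]],"twist":[[0,0,0],[0,0,0],[0,0,0]]}'
python3 - <<'E'
from h import *
s=manip.state();print(s['eef_pos'],s['eef_pos']@[.866,0,.5],s['eef_pos']@[-.5,0,.866])
T=snap('top','t4'); n=np.array([-.5,0,.866]); ux=np.array([.866,0,.5]); l=np.array([.5496,.279,.0915])
def ref(c,p,r=2):
    g=c['frame'][...,2].astype(float); x,y=map(int,np.round(p)); w=g[y-r:y+r+1,x-r:x+r+1]
    w=np.clip(np.median(w)-12-w,0,None); Y,X=np.mgrid[y-r:y+r+1,x-r:x+r+1]; return ((X*w).sum()/w.sum(),(Y*w).sum()/w.sum())
for k,a in dict(up=(176.6,178.8),low=(177.7,221),red=(178.4,244.3)).items():
    a=ref(T,a); print(k,np.round(a,2),((onplane(T,*a,l,n)-l)@ux+.0862).round(4))
E
```

```text
time: 10.4
eef_pos: [0.4755, 0.2788, 0.1494]
tcp_rot: [1.928, 1.928, 0.512]
force: [-0.1, -0.4, -3.1]
width: 0.0361
time: 10.82
eef_pos: [0.5604, 0.2794, 0.2115]
tcp_rot: [1.926, 1.928, 0.517]
force: [0.6, 0.7, -2.7]
width: 0.0359
time: 11.07
eef_pos: [0.5588, 0.2789, 0.2096]
tcp_rot: [1.927, 1.928, 0.514]
force: [-0.6, -0.2, -2.9]
width: 0.0359
[0.55884006 0.27891439 0.20957125] 0.5887411191334156 -0.09793133063524316
up [176.65 178.82] 0.1614
low [177.74 220.98] 0.0588
red [178.38 244.25] -0.0011
```

```bash
python3 -m inch '{"gripper":[-1,-1,-1,-1,-1],"slide":[[0.003,0,-0.0052],[0.006,0,-0.0104],[0.009,0,-0.0156],[0.012,0,-0.0208],[0.014,0,-0.0242]],"twist":[[0,0,0],[0,0,0],[0,0,0],[0,0,0],[0,0,0]]}'
for i in 1 2; do python3 -m inch '{"gripper":[-1,-1,-1,-1],"slide":[[0.0015,0,-0.0026],[0.003,0,-0.0052],[0.0045,0,-0.0078],[0.0055,0,-0.0095]],"twist":[[0,0,0],[0,0,0],[0,0,0],[0,0,0]]}'; done
```

```text
time: 11.53
eef_pos: [0.5739, 0.2792, 0.1848]
tcp_rot: [1.927, 1.928, 0.514]
force: [-0.5, -0.4, -2.8]
width: 0.0358
time: 11.87
eef_pos: [0.5796, 0.2793, 0.1763]
tcp_rot: [1.927, 1.927, 0.516]
force: [0.2, 0.6, -3.0]
width: 0.0359
time: 12.2
eef_pos: [0.585, 0.2793, 0.1668]
tcp_rot: [1.927, 1.927, 0.516]
force: [0.1, -0.6, -2.9]
width: 0.0357
```

```bash
for i in 1 2 3; do python3 -m inch '{"gripper":[-1,-1,-1,-1,-1],"slide":[[-0.0022,0,-0.00125],[-0.0043,0,-0.0025],[-0.0065,0,-0.00375],[-0.0087,0,-0.005],[-0.0104,0,-0.006]],"twist":[[0,0,0],[0,0,0],[0,0,0],[0,0,0],[0,0,0]]}'|egrep 'pos|force'; done
for i in 1 2 3 ; do python3 -m inch '{"gripper":[-1,-1],"slide":[[-0.0009,0,-0.0005],[-0.0017,0,-0.001]],"twist":[[0,0,0],[0,0,0]]}'|egrep 'pos|force'; done
python3 -c "
from h import *
s=manip.state();print(s['eef_pos']@[.866,0,.5],s['eef_pos']@[-.5,0,.866])"
```

```text
eef_pos: [0.5748, 0.2795, 0.1617]
force: [3.6, -0.9, -1.5]
eef_pos: [0.5639, 0.2794, 0.1553]
force: [2.0, -1.3, 1.2]
eef_pos: [0.5535, 0.2795, 0.1491]
force: [2.3, 1.2, 0.8]
eef_pos: [0.5518, 0.2794, 0.1481]
force: [2.3, 0.2, 1.0]
eef_pos: [0.5503, 0.2794, 0.1471]
force: [1.9, 0.5, 0.2]
eef_pos: [0.5486, 0.2794, 0.1461]
force: [2.6, 1.5, 1.1]
0.54813350557725 -0.14775714095523693
```

```bash
python3 -m inch '{"gripper":[-1,-1],"slide":[[-0.0009,0,-0.0005],[-0.0017,0,-0.001]],"twist":[[0,0,0],[0,0,0]]}'|egrep 'pos|force'
for i in 1 2 3; do python3 -m inch '{"gripper":[-1,-1],"slide":[[-0.0009,0,-0.0005],[-0.0009,0,-0.0005]],"twist":[[0,0,0],[0,0,0]]}'|egrep 'pos|force'; python3 -c "
from h import *
s=manip.state();print(s['eef_pos']@[.866,0,.5],s['force']@[.866,0,.5]+1.4)"; done
```

```text
eef_pos: [0.5469, 0.2793, 0.1451]
force: [2.9, 0.9, -0.1]
eef_pos: [0.5457, 0.2793, 0.1444]
force: [2.9, 1.9, 0.1]
0.5447903153214271 3.9265942693648017
eef_pos: [0.5449, 0.2792, 0.1439]
force: [1.6, 1.2, 0.3]
0.5438489309902914 2.9605796332460876
eef_pos: [0.544, 0.2792, 0.1434]
force: [1.8, 0.8, -0.3]
0.5428122085939058 2.7923394406022695
```

```bash
cat > bars.py <<'E'
from h import *
import sys
T=snap('top',sys.argv[1]); n=np.array([-.5,0,.866]); ux=np.array([.866,0,.5]); l=np.array([.5496,.279,.0915])
def ref(c,p,r=2):
    g=c['frame'][...,2].astype(float); x,y=map(int,np.round(p)); w=g[y-r:y+r+1,x-r:x+r+1]
    w=np.clip(np.median(w)-12-w,0,None); Y,X=np.mgrid[y-r:y+r+1,x-r:x+r+1]; return ((X*w).sum()/w.sum(),(Y*w).sum()/w.sum())
r=np.array([.4749,.1968,.0484])
for k,a in dict(up=.120,low=.060,red=0).items():
    a=ref(T,proj(T,r+a*ux)); print(k,np.round(a,2),((onplane(T,*a,l,n)-l)@ux+.0862).round(4))
E
python3 bars.py t5
python3 -m inch '{"gripper":[-1,-1],"slide":[[-0.0004,0,-0.0003],[-0.0004,0,-0.0003]],"twist":[[0,0,0],[0,0,0]]}'|egrep 'pos|force'; python3 -c "
from h import *
s=manip.state();print(s['eef_pos']@[.866,0,.5],s['force']@[.866,0,.5]+1.4)"
python3 bars.py t6
```

```text
up [177.03 196.61] 0.119
low [177.74 220.97] 0.0588
red [178.37 244.25] -0.0011
eef_pos: [0.5439, 0.2792, 0.1434]
force: [3.3, 1.6, -1.3]
0.542684242678468 3.6209689690468387
up [177.   196.74] 0.1186
low [177.74 220.96] 0.0588
red [178.36 244.27] -0.0011
```

```bash
python3 -m inch '{"gripper":[-1,-1,-1],"slide":[[0,0,0],[0,0,0],[0,0,0]],"twist":[[0,0,0],[0,0,0],[0,0,0]]}'|egrep 'pos|force'
python3 -m inch '{"gripper":[-1,-1,-1,-1,-1],"slide":[[0.002,0,0.0012],[0.004,0,0.0023],[0.0042,0,0.0024],[0.0042,0,0.0024],[0.0042,0,0.0024]],"twist":[[0,0,0],[0,0,0],[0,0,0],[0,0,0],[0,0,0]]}'|egrep 'pos|force'
python3 -m inch '{"gripper":[-1,-1,-1,-1,-1],"slide":[[-0.004,0,0.007],[-0.009,0,0.0156],[-0.015,0,0.026],[-0.0225,0,0.039],[-0.032,0,0.065]],"twist":[[0,0,0],[0,0,0],[0,0,0],[0,0,0],[0,0,0]]}'|egrep 'pos|force'
python3 -m inch '{"gripper":[-1,-1],"slide":[[0,0,0.03],[0,0,0.04]],"twist":[[0,0,0],[0,0,0]]}'|egrep 'pos|force'
python3 bars.py t7
python3 -c "
from h import *
s=manip.state();print(s['eef_pos'],cv2.Rodrigues(s['tcp_rot'])[0].round(3).tolist())"
```

```text
eef_pos: [0.5439, 0.2792, 0.1434]
force: [3.9, 0.3, -1.5]
eef_pos: [0.5476, 0.2791, 0.1453]
force: [-0.4, -0.6, -2.2]
eef_pos: [0.5141, 0.2786, 0.2098]
force: [-0.6, 0.4, -2.9]
eef_pos: [0.5166, 0.2805, 0.2568]
force: [0.8, 1.3, -1.1]
up [177.01 196.72] 0.1187
low [177.73 220.96] 0.0588
red [178.38 244.27] -0.0011
[0.51733428 0.28060403 0.25720668] [[-0.001, 0.861, 0.508], [1.0, -0.001, 0.005], [0.005, 0.508, -0.861]]
```

```bash
python3 -m inch '{"gripper":[-1,-1,-1,-1,-1],"slide":[[0,-0.02,0],[0,-0.05,0],[0,-0.085,0],[0,-0.12,0],[0,-0.155,0]],"twist":[[0,0,0],[0,3,0],[0,6,0],[0,9,0],[0,12,0]]}'|egrep 'pos|force'
python3 -m inch '{"gripper":[-1,-1,-1,-1,-1],"slide":[[0,-0.035,0],[0,-0.07,0],[0,-0.105,0],[0,-0.14,0],[0,-0.159,0]],"twist":[[0,5,0],[0,9,0],[0,13,0],[0,17,0],[0,18,0]]}'|egrep 'pos|force'
python3 -m inch '{"gripper":[-1,-1,-1],"slide":[[0,0,0],[0,0,0],[0,0,0]],"twist":[[0,0,0],[0,0,0],[0,0,0]]}'
python3 -c "
from h import *
s=manip.state();print(s['eef_pos'],cv2.Rodrigues(s['tcp_rot'])[0].round(4).tolist(),s['eef_pos']-[.510,-.035,.07])"
```

```text
eef_pos: [0.5151, 0.123, 0.25]
force: [0.6, 0.1, -2.7]
eef_pos: [0.5164, -0.0388, 0.2496]
force: [-0.4, -0.2, -3.1]
time: 17.27
eef_pos: [0.5155, -0.0342, 0.25]
tcp_rot: [-2.221, -2.221, 0.001]
force: [-0.1, -0.5, -2.7]
width: 0.036
[ 0.51553536 -0.03424313  0.24997083] [[0.0002, 1.0, -0.0009], [1.0, -0.0002, 0.0003], [0.0003, -0.0009, -1.0]] [0.00553536 0.00075687 0.17997083]
```

```bash
python3 -m inch '{"gripper":[-1,-1,-1,-1,-1],"slide":[[-0.002,0,-0.03],[-0.004,0,-0.07],[-0.005,0,-0.11],[-0.005,0,-0.145],[-0.005,0,-0.168]],"twist":[[0,0,0],[0,0,0],[0,0,0],[0,0,0],[0,0,0]]}'|egrep 'pos|force'
python3 -m inch '{"gripper":[-1,-1],"slide":[[0,0,0],[0,0,0]],"twist":[[0,0,0],[0,0,0]]}'|egrep 'pos|force'
python3 -m inch '{"gripper":[-1,-1,-1,-1,-1],"slide":[[0,0,-0.003],[0,0,-0.006],[0,0,-0.009],[0,0,-0.012],[0,0,-0.012]],"twist":[[0,0,0],[0,0,0],[0,0,0],[0,0,0],[0,0,0]]}'|egrep 'pos|force'
python3 - <<'E'
from h import *
a=snap('scene','s8')['frame'];b=snap('top','t8')['frame']
cv2.imwrite('pics/c5.png',np.hstack([cv2.resize(a[150:250,260:360],(400,400),interpolation=2),cv2.resize(b[190:270,240:320],(400,400),interpolation=2)]))
E
```

```text
eef_pos: [0.5089, -0.0328, 0.0798]
force: [0.3, -0.1, -2.2]
eef_pos: [0.5104, -0.0335, 0.0825]
force: [1.2, 0.7, -1.9]
eef_pos: [0.511, -0.0347, 0.0708]
force: [-0.5, -0.3, -2.4]
```

View pics/c5.png

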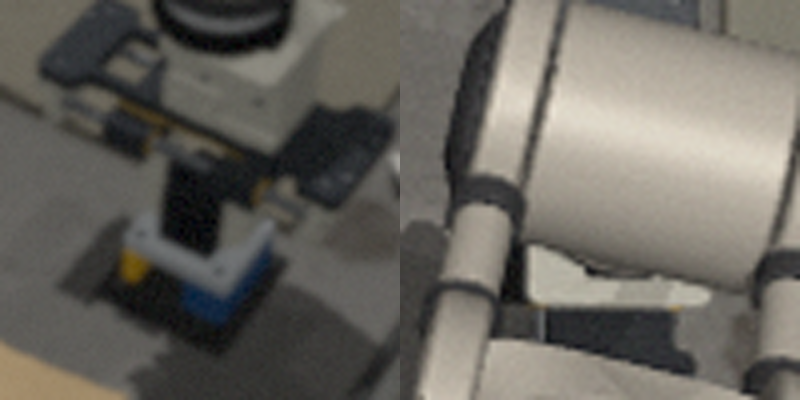

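Spacer sits over the pad centre and is upright, just above the surface. Lower the last millimetres by force.

```bash
for i in 1 2 3 4; do python3 -m inch '{"gripper":[-1,-1],"slide":[[0,0,-0.001],[0,0,-0.001]],"twist":[[0,0,0],[0,0,0]]}'|egrep 'pos|force'; done
```

```text
eef_pos: [0.5111, -0.0348, 0.0698]
force: [-0.2, 0.5, -1.3]
eef_pos: [0.5109, -0.0347, 0.0686]
force: [-0.4, 0.2, -2.8]
eef_pos: [0.5111, -0.0348, 0.0679]
force: [-0.8, 0.7, -1.0]
eef_pos: [0.5113, -0.0349, 0.0677]
force: [-1.6, -0.0, 7.9]
```

Contact made; release and rise.

```bash
python3 -m inch '{"gripper":[-0.2,0,0.5,1,1],"slide":[[0,0,0.0005],[0,0,0.0005],[0,0,0.0005],[0,0,0.0005],[0,0,0.0005]],"twist":[[0,0,0],[0,0,0],[0,0,0],[0,0,0],[0,0,0]]}'|egrep 'pos|force|width'
python3 -m inch '{"gripper":[1,1,1,1,1],"slide":[[0,0,0],[0,0,0],[0,0,0],[0,0,0],[0,0,0]],"twist":[[0,0,0],[0,0,0],[0,0,0],[0,0,0],[0,0,0]]}'|egrep 'pos|force|width'
python3 -m inch '{"gripper":[1,1,1,1,1],"slide":[[0,0,0.015],[0,0,0.04],[0,0,0.07],[0,0,0.1],[0,0,0.13]],"twist":[[0,0,0],[0,0,0],[0,0,0],[0,0,0],[0,0,0]]}'|egrep 'pos|force|width'
for i in 1 2; do python3 -m inch '{"gripper":[1,1,1,1,1],"slide":[[-0.01,-0.03,0.01],[-0.02,-0.06,0.02],[-0.03,-0.09,0.02],[-0.04,-0.12,0.02],[-0.05,-0.14,0.02]],"twist":[[0,0,0],[0,0,0],[0,0,0],[0,0,0],[0,0,0]]}'|egrep 'pos|force|width'; done
python3 -m inch '{"gripper":[1,1,1,1],"slide":[[0,0,0],[0,0,0],[0,0,0],[0,0,0]],"twist":[[0,0,0],[0,0,0],[0,0,0],[0,0,0]]}'
python3 bars.py t9
python3 - <<'E'
from h import *
T=load('t9');a=snap('scene','s9')['frame'];b=T['frame']
hsv=cv2.cvtColor(b,cv2.COLOR_BGR2HSV); m=np.zeros(b.shape[:2],np.uint8); R=(slice(205,260),slice(255,310)); m[R]=((hsv[...,2]>150)&(hsv[...,1]<50))[R]
r=cv2.minAreaRect(max(cv2.findContours(m,0,2)[0],key=cv2.contourArea)); print('plate',np.array([onz(T,*p,.044) for p in cv2.boxPoints(r)]).round(4).tolist())
cv2.imwrite('pics/c6.png',np.hstack([cv2.resize(a[150:384,110:360],(400,375),interpolation=2),cv2.resize(b[100:275,90:360],(400,375),interpolation=2)]))
E
```

```text
eef_pos: [0.511, -0.0347, 0.0671]
force: [0.7, -0.2, -0.8]
width: 0.0587
eef_pos: [0.511, -0.0347, 0.0672]
force: [0.2, 0.0, 0.5]
width: 0.0903
eef_pos: [0.5107, -0.0346, 0.1986]
force: [0.3, 0.2, -0.0]
width: 0.0914
eef_pos: [0.4605, -0.177, 0.2176]
force: [0.5, -0.2, -0.1]
width: 0.0915
eef_pos: [0.4102, -0.3172, 0.2374]
force: [-0.2, -0.5, 0.3]
width: 0.0921
time: 21.45
eef_pos: [0.4114, -0.3137, 0.2372]
tcp_rot: [-2.22, -2.223, -0.001]
force: [-0.2, -0.5, 0.2]
width: 0.092
up [177.01 196.72] 0.1187
low [177.73 220.96] 0.0588
red [178.37 244.26] -0.0011
plate [[0.5449, -0.0057, 0.044], [0.5462, -0.0647, 0.044], [0.4758, -0.0655, 0.044], [0.4746, -0.0069, 0.044]]
```

View pics/c6.png

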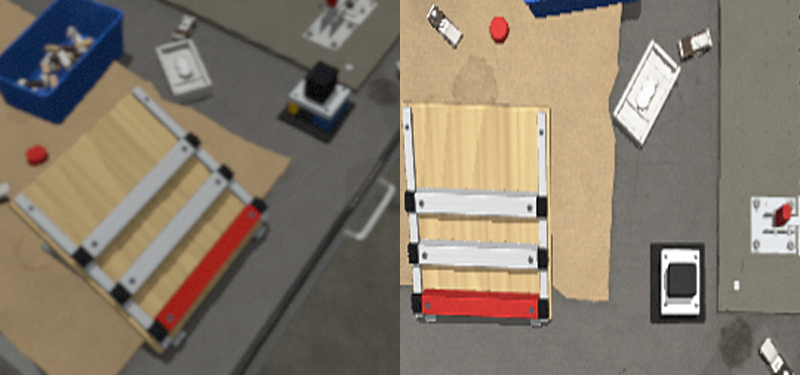

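The spacer stands upright on the pad at about (0.510, -0.036), about 1 mm from the pad centre. The bars are 59.9 mm apart, and the housing and clamp block haven't visibly moved.

```bash
python3 -c "
from plant import manip; print(manip.sign_off())"
```

```text
the job is handed in; nothing more can be done
None
```

The job is done and handed in at about 21.5 s on the robot's clock, well under the 58 s limit; the sign-off gives no verdict.

- **Lower bar:** I straddled it with the spacer and slid it down until the blue leg met the red bar. The force rose from about 8 N to 15 N at contact. The camera puts it 59.9 mm from the red bar, centre to centre.
- **Upper bar:** I stepped the spacer over it and slid it down with about 4 N. I stopped mainly by position, 60 mm up the slope from the first contact, because contact with the lower bar gave no clear rise in force. The camera puts it 59.9 mm from the lower bar, and the lower bar's reading was the same before and after.
- **Spacer:** It is released and stands upright about 1–2 mm from the pad's centre. The gripper is open, clear of everything and reads about 0 N beyond noise.
- **Housing and clamp block:** Neither has visibly moved in the last picture. I checked this by eye and did not measure it.

No check failed. One disagreed at first: my first position fix used a wrong picture offset, and I corrected it before the first move. The final red-bar reading is 1.1 mm off my assumed zero for the rack, which cancels out in the spacings.

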